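# Spin-check star wheels and reject those that bind

### The job

Spin each of the three star wheels on the rack at least a quarter turn and see whether it coasts freely; one or two of them bind. Lift every unit whose wheel binds by the square head on its axle and stand it upright in the red reject tray. Leave the free-running units standing in their pockets, and do not shift or knock over the other things on the bench.

Things in the scene. Friction and masses are not known exactly. Their poses are not given: they have to be found in the camera images.
- grip_a (a point): Star-wheel unit standing in the left (+y) pocket of the rack: this point is the centre of the fixed black square head (24 x 24 mm, 34 mm tall, its underside 6 mm above the wheel) on top of the unit's axle, 85 mm above the unit's underside; lift the unit by it. Unit: 0.45 kg aluminium stand, 64 x 64 mm, 42 mm tall, then the wheel, then the head; 102 mm tall in all. Axes: z up the axle, x and y square to the sides of stand and head.
- wheel_a (a joint): Angle in rad of that unit's wheel about its vertical axle, counted on over full turns, growing counter-clockwise from above; at 0 the orange arm points along the unit's x. Starts within 0.5 of 0; turns endlessly both ways. A free wheel coasts on for a second or more after a flick; a binding one (roughly 0.05 to 0.1 N m of drag) stops dead when the push ends. They look alike.
- hub_a (a point): Centre of that unit's wheel, on the axle, 54 mm above the unit's underside and 31 mm below the head's centre (a binding wheel rides a fraction of a millimetre higher). Wheel: white hub 52 mm across with four arms at right angles reaching 68 mm from the axle, each 10 mm wide, one orange, three blue; hub and arms 16 mm tall (46 to 62 mm above the underside). Between the arms it is open down to the stand, 42 mm above the unit's underside; outside the stand, down to the rack.
- grip_b (a point): The same point of the like unit in the middle pocket.
- wheel_b (a joint): Its wheel's angle, as for wheel_a.
- hub_b (a point): Its wheel's centre, as for hub_a.
- mark_b (a point): Its orange arm, as for mark_a.
- grip_c (a point): The same point of the like unit in the right (-y) pocket.
- wheel_c (a joint): Its wheel's angle, as for wheel_a.
- hub_c (a point): Its wheel's centre, as for hub_a.
- mark_c (a point): Its orange arm, as for mark_a.
- mark_a (a point): Top of that wheel's orange arm, 65 mm from the axle, 62 mm above the unit's underside.
- rack: Check rack, fixed: grey board 100 x 460 mm, long side along its y, origin under its centre; three square pockets of 68 mm at y = +160, 0 and -160 mm, floor 6 mm up, blue rims 10 mm high. One unit stands in each, square to it.
- reject: Red reject tray, fixed, open topped: 320 mm (its x) x 170 mm (its y) x 40 mm high, walls and floor 5 mm; origin under its centre. Room for two units, 75 mm either side of the middle along x; their wheels stand higher than its walls.
- jar: Loose amber jar with white lid, 48 mm across, 75 mm tall, origin under its centre.
- driver: Loose screwdriver, 160 mm long, lying on the bench, handle towards its -x.

How it is judged:
At the end, for the whole second after the job is handed in: Each wheel has turned (binding: reads beyond 0.8 rad either way; free: that, or its orange arm has moved over 12 mm). Units whose wheel binds (hub over 0.2 mm high) stand upright on the tray's floor, the free ones within 12 mm of their start; all within 0.12 rad of upright (((z of hub_a in the frame of grip_a above -0.0308 m and (value of joint wheel_a above 0.8 rad or value of joint wheel_a below -0.8 rad) and x of grip_a in the frame of reject between -0.13 and 0.13 m and y of grip_a in the frame of reject between -0.055 and 0.055 m and z of grip_a in the frame of reject between 0.083 and 0.096 m) or (z of hub_a in the frame of grip_a below -0.0308 m and distance of grip_a from where it was at the start of the episode below 0.012 m and (value of joint wheel_a above 0.8 rad or value of joint wheel_a below -0.8 rad or distance of mark_a from where it was at the start of the episode above 0.012 m))) and angle between each of grip_a, grip_b, grip_c's own z axis and vertical below 0.12 rad and ((z of hub_b in the frame of grip_b above -0.0308 m and (value of joint wheel_b above 0.8 rad or value of joint wheel_b below -0.8 rad) and x of grip_b in the frame of reject between -0.13 and 0.13 m and y of grip_b in the frame of reject between -0.055 and 0.055 m and z of grip_b in the frame of reject between 0.083 and 0.096 m) or (z of hub_b in the frame of grip_b below -0.0308 m and distance of grip_b from where it was at the start of the episode below 0.012 m and (value of joint wheel_b above 0.8 rad or value of joint wheel_b below -0.8 rad or distance of mark_b from where it was at the start of the episode above 0.012 m))) and ((z of hub_c in the frame of grip_c above -0.0308 m and (value of joint wheel_c above 0.8 rad or value of joint wheel_c below -0.8 rad) and x of grip_c in the frame of reject between -0.13 and 0.13 m and y of grip_c in the frame of reject between -0.055 and 0.055 m and z of grip_c in the frame of reject between 0.083 and 0.096 m) or (z of hub_c in the frame of grip_c below -0.0308 m and distance of grip_c from where it was at the start of the episode below 0.012 m and (value of joint wheel_c above 0.8 rad or value of joint wheel_c below -0.8 rad or distance of mark_c from where it was at the start of the episode above 0.012 m)))); the robot touches nothing.
It fails at once if the jar is shifted by over 25 mm (distance of jar from where it was at the start of the episode above 0.025 m).
It fails at once if the screwdriver is shifted by over 25 mm (distance of driver from where it was at the start of the episode above 0.025 m).
It also fails if it takes over 72 s, if anything falls off the work surface, if the arm or the gripper's body presses on something with over 40 N, if the wrist force passes 120 N, or if a joint passes its speed limit or range.

### The arm

A 6-joint arm with a two-finger parallel gripper is mounted at the origin on the work surface. World frame = base frame: x ahead of the robot, y to its left, z up, the work surface at z = 0. Lengths are in m, angles in rad, forces in N, time in s.
With the tool pointing down it reaches from about 0.225 to 0.725 m from the base axis. Payload 3.1 kg.
Tool frame: the origin (TCP) lies on the front face of the gripper's body, between the roots of the fingers; the fingertips stand 73 mm ahead of it and the grasp point (between the pads) lies 54 mm ahead of it (robot.grip_depth is the distance from the TCP to the grasp point, in m); z points along the fingers, y is the direction in which the jaws open and shut (so a half turn about z gives the same grasp; the last joint's range is limited). The gripper opens to 85 mm and grips with 20 to 120 N. Pads are 22 mm wide; open, the fingers measure 114 mm over their backs; the gripper's body (76 mm by 85 mm) begins 54 mm behind the grasp point. The pads swing forward as they close: fully open they stand 13 mm farther back than shut.
Start: joints at [0.986, 0.048, 0.099, 1.622, 0, 1.443], TCP at [0.232, 0.471, 0.304] pointing down, gripper open.
Joint ranges: [-2.91, 2.91], [-0.99, 1.94], [-1.21, 1.42], [-2.12, 2.29], [-1.49, 1.47], [-3.14, 3.14]. Speed limits (rad/s): [2.79, 2.79, 3.14, 3.14, 3.14, 3.14].

### API

Orientations are given as a 3x3 rotation matrix whose columns are the frame's x, y, z axes.
In Python, from rig import robot, cams, ticket, silhouettes, mark_of gives the robot as it stands.
- The arm moves only by the shell command python3 -m creep 'ROWS' [FORCE]. ROWS is JSON, one flat list of numbers, 5 for each row, row after row: the shift along the tool's x, y, z in mm, then the turn about the tool's z in degrees, then the closure in counts, from 0 (fully open) to 255 (shut). In form: [tx, ty, tz, roll, jaw, tx, ty, tz, roll, jaw, ...]. A call has 1 to 12 rows; each row shifts and turns the commanded pose from where the row before left it, along the tool's axes as they then stand; what a row does not reach is not made up. A row lasts 1/10 s, in which the tool goes at most 50 mm and 8.59 degrees, less where a joint would pass 70% of its speed; a pose out of reach is approached as far as the arm can. A call is refused whole if a number of a shift passes 50 or a number of a turn 8.59, either way. A call with a gripper value outside its range is refused whole. The fingers move at their own pace and stop on an object; FORCE is the grip in N (left out, the last holds). Time passes only in rows, so rows that do not move let the fingers close. It gives the time, the measured TCP pose, the force and the opening at its end, in the units of the state.
- robot.get_state(): the state, without advancing time (a new reading comes with each control period).
- cams.get_image(name): name is "scene" or "top" or "wrist"; returns a dict with "pixels" (400x640x3 uint8, red, green, blue), "z_map" (400x640 float32, m along the optical axis (not along the pixel's ray), 0 where there is no reading), "fx", "fy", "cx", "cy" (pixels), "k1" (the pictures are not rectified: a ray, as slopes to the right and down, at radius r is drawn at 1 + k1 r^2 times it, then the intrinsics apply), "R" (3x3) and "t" (3): a world point X has camera coordinates R X + t; the wrist camera has in their place "hand_eye" (4x4, takes a point from camera to tool coordinates, whose origin is the TCP and whose axes are the flange's). Camera axes: x right, y down, z forward; pixel columns grow to the right and rows downward; lengths in m; the calibration is good to about 2 mm. A picture is of the moment at which its call begins: read the wrist's pose just before it.
- ticket.close_job(): hands the job in, once; it reports no verdict.
Trained networks look in a picture, given as the dict that the camera call returned (one of the last four; its "shot" number tells which), for a name from the list of things; names that differ only in an ending like _2 or _b are one class to them, and where a whole thing is asked for, a point or a joint stands for the part that bears it (a point fixed in the world has none). Each returns a list of dicts, best first, with "conf" (0 to 1); they miss things now and then, are a little off and sometimes report something else, mostly with a low value. They report only what shows in the picture. A call takes as long as a camera call.
- silhouettes(target, picture): "pixels" (400x640 bool, what is visible of it) and "bbox" ([left, top, right, bottom] in pixels, round what is visible of it).
- mark_of(target, picture): "uv" ([column, row] in pixels: a listed point, or the origin of a listed thing).
The state is a dict: "clock": time; "joint_positions": joint angles; "joint_velocities": joint speeds; "joint_efforts": joint torques, N m; "ee_pos": TCP position; "ee_rot": TCP orientation; "contact_force": force on the tool from outside, world axes, zero at the start; "moment": the same for the moment, N m; "opening": finger opening in m.
Only numpy, scipy, OpenCV 4.12 (cv2) and the standard library are available. Lean on these libraries where they do the work, as an engineer would, in place of code of your own. Each camera call takes 0.05 s, during which the arm holds its last target. There are 200 camera calls.

## Working session

There is one attempt and no reset: what is moved stays moved. The work goes in short steps, Python scripts to look and compute and a shell command to move; the robot and the scene stay as the last step left them, time stands still between calls to the robot, and variables do not carry over. Pictures are saved under pics/ and viewed, about 8 in all and at most 12, crops included, and the job is handed in when it is done.

```bash
ls; mkdir -p pics
cat > h.py <<'E'
import numpy as np, cv2
from rig import robot, cams, ticket, silhouettes, mark_of
def save(name,px): cv2.imwrite('pics/'+name,cv2.cvtColor(np.ascontiguousarray(px),cv2.COLOR_RGB2BGR))
def ray(im,uv):
    d=np.array([(uv[0]-im['cx'])/im['fx'],(uv[1]-im['cy'])/im['fy']]);s=d.copy()
    for _ in range(20): s=d/(1+im['k1']*(s@s))
    return np.array([s[0],s[1],1.])
def pose(im,st=None):
    if 'R' in im:
        R=np.array(im['R']);t=np.array(im['t']);return R.T,-R.T@t
    H=np.array(im['hand_eye']);Re=np.array(st['ee_rot']);p=np.array(st['ee_pos'])
    return Re@H[:3,:3],Re@H[:3,3]+p
def atz(im,uv,z,st=None):
    R,o=pose(im,st);d=R@ray(im,uv);return o+d*(z-o[2])/d[2]
def cloud(im,st=None):
    Z=im['z_map'];v,u=np.mgrid[0:400,0:640]
    d=np.stack([(u-im['cx'])/im['fx'],(v-im['cy'])/im['fy']],-1);s=d.copy()
    for _ in range(20): s=d/(1+im['k1']*(s**2).sum(-1,keepdims=True))
    P=np.dstack([s,np.ones_like(Z)])*Z[...,None];R,o=pose(im,st)
    return P@R.T+o
E
python3 - <<'E'
from h import *
s=robot.get_state();print({k:np.round(v,3).tolist() for k,v in s.items()})
for c in ['top','scene']:
    im=cams.get_image(c);save(c+'0.png',im['pixels'])
    P=cloud(im);print(c,pose(im)[1].round(3))
    for n,z in [('grip_a',.091),('mark_a',.068),('jar',0),('driver',0.01),('rack',0),('reject',0)]:
        for m in mark_of(n,im):
            if m['conf']>.3: print(n,round(m['conf'],2),np.round(m['uv'],1),atz(im,m['uv'],z).round(3))
    for n in ['rack','reject','driver','jar']:
        for q in silhouettes(n,im)[:1]:
            pts=P[q['pixels']&(im['z_map']>0)];pts=pts[np.abs(pts[:,2])<.2]
            print(n,q['bbox'],cv2.minAreaRect(pts[:,:2].astype(np.float32)),np.percentile(pts[:,2],[5,50,95]).round(3))
E
```

```text
pics
{'clock': 0.0, 'joint_positions': [0.986, 0.049, 0.098, 1.622, -0.0, 1.443], 'joint_velocities': [-0.001, 0.001, 0.002, 0.0, 0.0, 0.001], 'joint_efforts': [0.001, -33.878, 32.002, 0.02, -0.0, 0.0], 'ee_pos': [0.231, 0.471, 0.303], 'ee_rot': [[-0.897, 0.441, -0.001], [0.441, 0.897, -0.002], [0.0, -0.002, -1.0]], 'contact_force': [-0.255, 0.086, -0.764], 'moment': [-0.005, -0.028, -0.043], 'opening': 0.086}
top [ 0.534 -0.01   0.995]
grip_a 0.75 [353.8 236. ] [ 0.526 -0.05   0.091]
grip_a 0.61 [201.5 262.7] [0.463 0.264 0.091]
mark_a 0.86 [337.2 207.2] [ 0.586 -0.015  0.068]
mark_a 0.57 [285.6 218.1] [0.561 0.095 0.068]
mark_a 0.56 [193.8 234.3] [0.521 0.291 0.068]
jar 0.64 [351.4 162.7] [ 0.693 -0.045  0.   ]
driver 0.78 [297.3 162.1] [0.691 0.078 0.01 ]
rack 0.67 [280.9 247.4] [0.496 0.111 0.   ]
reject 0.91 [455.3 255.1] [ 0.488 -0.283  0.   ]
rack [325.9, 207.4, 383.2, 264.9] ((0.5299026966094971, -0.051190122961997986), (0.09695617854595184, 0.10003280639648438), 74.78498077392578) [0.064 0.068 0.071]
reject [411.3, 177.2, 505.2, 333.6] ((0.49591678380966187, -0.2790269851684
[... 936 characters left out ...]
 0.   ]
reject 0.66 [294.2 167. ] [ 0.488 -0.283  0.   ]
rack [295.7, 198.5, 448.4, 288.9] ((0.5006349086761475, 0.10013771057128906), (0.12908093631267548, 0.4807964563369751), 11.255696296691895) [0.001 0.007 0.017]
reject [240.3, 135.1, 348.7, 197.7] ((0.48526889085769653, -0.23354825377464294), (0.2637001574039459, 0.3569295406341553), 85.02471160888672) [0.001 0.007 0.037]
driver [265.2, 245.5, 330.3, 258.9] ((0.6878724098205566, 0.07428598403930664), (0.0509452261030674, 0.15780065953731537), 67.9285888671875) [0.002 0.017 0.025]
jar [265.3, 204.3, 285.4, 235.8] ((0.6800305843353271, -0.06103866174817085), (0.1043221578001976, 0.05002788454294205), 63.3913688659668) [0.004 0.047 0.075]
```

Run:
```python
from h import *
i=cv2.imread('pics/top0.png')[120:350,150:530];cv2.imwrite('pics/v1.png',cv2.resize(i,None,fx=2.1,fy=2.1,interpolation=cv2.INTER_CUBIC))
im=cams.get_image('top');P=cloud(im);C=im['pixels'].astype(int)
m=(P[...,2]>.088)&(P[...,2]<.13)&(P[...,0]>.4)&(P[...,0]<.6)&(P[...,1]>-.1)&(P[...,1]<.35)
n,l,st,c=cv2.connectedComponentsWithStats(m.astype(np.uint8))
for k in range(1,n):
    if st[k,4]>20:
        q=P[l==k];print('head',st[k,4],c[k].round(1),cv2.minAreaRect(q[:,:2].astype(np.float32)),np.median(q[:,2]).round(4), atz(im,c[k],.108).round(4))
o=(C[...,0]>170)&(C[...,2]<90)&(C[...,1]>70)&(P[...,2]>.05)&(P[...,2]<.09)
n,l,st,c=cv2.connectedComponentsWithStats(o.astype(np.uint8))
for k in range(1,n):
    if st[k,4]>8: print('orange',st[k,4],c[k].round(1),atz(im,c[k],.068).round(4))
```

```text
head 143 [354.6 235.2] ((0.5282416939735413, -0.05080980807542801), (0.02389480173587799, 0.023685486987233162), 11.366927146911621) 0.1075 [ 0.5283 -0.0506  0.108 ]
head 152 [277.5 248.9] ((0.49660173058509827, 0.10586350411176682), (0.023902395740151405, 0.024253100156784058), 10.79764175415039) 0.1069 [0.4969 0.1046 0.108 ]
head 169 [201.9 262.5] ((0.46435779333114624, 0.2611224949359894), (0.023991817608475685, 0.025346539914608), 12.7615385055542) 0.1068 [0.4652 0.2584 0.108 ]
```

View pics/v1.png

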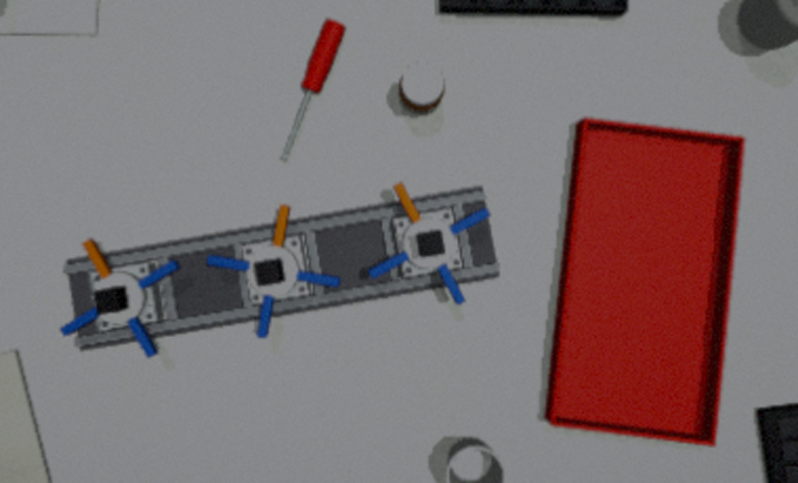

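The picture shows +x up and +y to the left. The three units are at crop pixels (110,298), (268,270) and (430,244), the red tray is on the right, and the jar and driver sit behind the rack. I'll align the tool to the rack (yaw ≈ 11.6°), close the fingers and move over unit A's near side.

```bash
python3 -m creep '[0,0,20,-7.55,255, 0,0,20,-7.55,255, 0,0,20,-7.55,255, 0,0,20,-7.55,255, 0,0,20,-7.55,255, -23.6,-37.9,0,0,255, -23.6,-37.9,0,0,255, -23.6,-37.9,0,0,255, -23.6,-37.9,0,0,255, -23.6,-37.9,0,0,255, -23.6,-37.9,0,0,255]'
cat >> h.py <<'E'
yaw=np.radians(11.6);EX=np.array([np.cos(yaw),np.sin(yaw)]);EY=np.array([-EX[1],EX[0]])
U={'A':np.array([.4648,.260]),'B':np.array([.4968,.105]),'C':np.array([.5283,-.0507])}
def angs(im,st=None):
    """orange arm angle (deg, rack frame) of each unit, by colour and depth"""
    C=cv2.cvtColor(im['pixels'],cv2.COLOR_RGB2HSV);P=cloud(im,st)
    m=(C[...,0]>8)&(C[...,0]<22)&(C[...,1]>150)&(C[...,2]>60)&(P[...,2]>.055)&(P[...,2]<.08)
    r={}
    for k,c in U.items():
        d=P[...,:2]-c;R=np.hypot(d[...,0],d[...,1]);q=d[m&(R>.03)&(R<.075)]
        if len(q)>5:
            v=q.mean(0);r[k]=(round(float(np.degrees(np.arctan2(v@EY,v@EX))),1),len(q))
    return r
def tool():
    s=robot.get_state();p=np.array(s['ee_pos']);R=np.array(s['ee_rot'])
    print('t',round(s['clock'],2),'p',p.round(4),'jaw yaw',round(np.degrees(np.arctan2(R[1,1],R[0,1])),1),'F',np.round(s['contact_force'],1),'op',round(s['opening'],3))
    for k,c in U.items(): print(k,'rack-frame TCP mm',(1e3*np.array([(p[:2]-c)@EX,(p[:2]-c)@EY])).round(1))
    return s
E
python3 -c "
from h import *
tool();im=cams.get_image('top');print(angs(im));im=cams.get_image('scene');print(angs(im));save('s1.png',im['pixels'])"
```

```text
clock: 2.25
ee_pos: [0.417, 0.2754, 0.2041]
ee_rot: [[-0.98, -0.201, 0.001], [-0.201, 0.98, 0.0], [-0.001, 0.0, -1.0]]
contact_force: [-0.4, 0.3, -1.3]
opening: -0.0003
t 2.25 p [0.417  0.2754 0.2041] jaw yaw 101.6 F [-0.4  0.3 -1.3] op -0.0
A rack-frame TCP mm [-43.8  24.7]
B rack-frame TCP mm [-43.9 183. ]
C rack-frame TCP mm [-43.5 341.8]
{'A': (21.5, 85), 'B': (-19.8, 79), 'C': (18.2, 71)}
{'A': (25.6, 36), 'B': (-13.5, 40), 'C': (21.8, 26)}
```

```bash
cat > look.py <<'E'
from h import *
for c in ['top','scene','top','scene','top']:
    t=robot.get_state()['clock'];im=cams.get_image(c);print(round(t,2),c,angs(im))
tool()
E
python3 -m creep '[0,0,25,0,255, 0,0,24,0,255, 0,0,24,0,255, 7.6,-18.2,0,0,255, -1.4,-20.3,0,0,255, -8.9,-18.2,0,0,255, -15.3,-13.3,0,0,255, -19.2,-6.6,0,0,255, -20.3,1.4,0,0,255, 0,0,-40,0,255, 0,0,-35,0,255]'; python3 look.py
```

```text
clock: 3.45
ee_pos: [0.4866, 0.215, 0.2053]
ee_rot: [[-0.98, -0.201, -0.004], [-0.201, 0.98, -0.001], [0.004, 0.0, -1.0]]
contact_force: [0.0, -0.2, 0.6]
opening: -0.0
3.45 top {'A': (156.2, 55), 'B': (-19.7, 79), 'C': (18.2, 70)}
3.5 scene {'B': (-13.8, 45), 'C': (21.7, 26)}
3.55 top {'A': (168.6, 79), 'B': (-19.7, 79), 'C': (18.3, 71)}
3.6 scene {'B': (-13.1, 44), 'C': (21.8, 30)}
3.65 top {'A': (179.8, 75), 'B': (-19.8, 80), 'C': (18.2, 70)}
t 3.7 p [0.487  0.2152 0.2058] jaw yaw 101.6 F [-0.4  0.3 -0.7] op 0.0
A rack-frame TCP mm [ 12.8 -48.4]
B rack-frame TCP mm [ 12.6 109.9]
C rack-frame TCP mm [ 13.1 268.7]
```

Wheel A coasts (156° → 180° after the finger left), so it is free. Next is B.

```bash
python3 -m creep '[14.8,-33.2,0,0,255, 14.8,-33.2,0,0,255, 14.8,-33.2,0,0,255, 14.8,-33.2,0,0,255, 0,0,25,0,255, 0,0,25,0,255, 0,0,25,0,255]'; python3 -m creep '[5.2,19.6,0,0,255, -2.7,20.1,0,0,255, -10.3,17.6,0,0,255, -16.1,12.2,0,0,255, -19.6,5.2,0,0,255, -20.1,-2.7,0,0,255, 0,0,-40,0,255, 0,0,-35,0,255]'; python3 look.py
```

```text
clock: 4.4
ee_pos: [0.4546, 0.0725, 0.1285]
ee_rot: [[-0.98, -0.2, -0.003], [-0.2, 0.98, 0.0], [0.002, 0.001, -1.0]]
contact_force: [-0.2, 0.1, 0.0]
opening: 0.0
clock: 5.2
ee_pos: [0.5021, 0.1561, 0.2031]
ee_rot: [[-0.98, -0.201, -0.008], [-0.201, 0.98, -0.001], [0.008, 0.0, -1.0]]
contact_force: [0.6, 0.2, 0.1]
opening: 0.0001
5.2 top {'B': (-131.3, 78), 'C': (18.3, 70)}
5.25 scene {'C': (22.0, 29)}
5.3 top {'B': (-131.4, 75), 'C': (18.3, 71)}
5.35 scene {'C': (22.0, 28)}
5.4 top {'B': (-131.3, 78), 'C': (18.3, 70)}
t 5.45 p [0.5029 0.1561 0.2043] jaw yaw 101.6 F [-0.3 -0.7 -0.7] op 0.0
A rack-frame TCP mm [  16.4 -109.5]
B rack-frame TCP mm [16.3 48.8]
C rack-frame TCP mm [ 16.7 207.7]
```

B stays at -131° after a 111° push, so it binds. Next is C.

```bash
python3 -m creep '[12.3,-36.3,0,0,255, 12.3,-36.3,0,0,255, 12.3,-36.3,0,0,255, 12.3,-36.3,0,0,255, 12.3,-36.3,0,0,255, 0,0,25,0,255, 0,0,25,0,255, 0,0,25,0,255]'; python3 -m creep '[6.6,-19.2,0,0,255, -1.4,-20.3,0,0,255, -8.9,-18.2,0,0,255, -15.3,-13.3,0,0,255, -19.2,-6.6,0,0,255, -20.3,1.4,0,0,255, 0,0,-40,0,255, 0,0,-35,0,255]'; python3 look.py
```

```text
clock: 6.25
ee_pos: [0.4782, -0.0343, 0.1276]
ee_rot: [[-0.98, -0.199, -0.004], [-0.199, 0.98, 0.001], [0.004, 0.002, -1.0]]
contact_force: [-0.0, 0.2, -0.5]
opening: 0.0002
clock: 7.05
ee_pos: [0.5507, -0.0962, 0.2022]
ee_rot: [[-0.98, -0.201, -0.009], [-0.201, 0.98, 0.003], [0.008, 0.004, -1.0]]
contact_force: [0.5, -0.7, 0.0]
opening: 0.0001
7.05 top {'A': (-120.5, 85), 'B': (-131.3, 78), 'C': (168.8, 71)}
7.1 scene {'A': (-117.1, 19), 'C': (168.7, 16)}
7.15 top {'A': (-120.5, 85), 'B': (-131.1, 81), 'C': (-177.4, 74)}
7.2 scene {'A': (-117.4, 18), 'C': (-177.3, 11)}
7.25 top {'A': (-120.4, 87), 'B': (-131.1, 80), 'C': (-166.0, 40)}
t 7.3 p [ 0.5516 -0.0967  0.2037] jaw yaw 101.6 F [ 0.   0.4 -0.4] op 0.0
A rack-frame TCP mm [  13.3 -366.8]
B rack-frame TCP mm [  13.1 -208.6]
C rack-frame TCP mm [ 13.5 -49.7]
```

C coasts too (169° → 194°), so only B binds. I'll re-measure head B and the tray, and take a look.

Run:
```python
from h import *
for c in ['top','scene']:
    im=cams.get_image(c);P=cloud(im)
    for k in 'AB':
        d=P[...,:2]-U[k];m=(np.hypot(d[...,0],d[...,1])<.025)&(P[...,2]>.104)&(P[...,2]<.115)
        q=P[m];v,u=np.nonzero(m);print(c,k,m.sum(),cv2.minAreaRect(q[:,:2].astype(np.float32)),np.median(q[:,2]).round(4),atz(im,(u.mean(),v.mean()),.108).round(4))
    C=cv2.cvtColor(im['pixels'],cv2.COLOR_RGB2HSV)
    red=((C[...,0]<6)|(C[...,0]>174))&(C[...,1]>150)&(P[...,1]<-.1)&(P[...,2]>.033)&(P[...,2]<.045)
    q=P[red];print('tray rim',red.sum(),cv2.minAreaRect(q[:,:2].astype(np.float32)))
    if c=='top': save('v2.png',cv2.resize(im['pixels'][120:350,150:530],None,fx=2.1,fy=2.1))
```

```text
top A 136 ((0.4645378887653351, 0.26130741834640503), (0.023551851511001587, 0.024910831823945045), 12.832805633544922) 0.107 [0.4645 0.2608 0.108 ]
top B 138 ((0.497109055519104, 0.10678532719612122), (0.02374795451760292, 0.024366125464439392), 8.054678916931152) 0.1075 [0.4968 0.1065 0.108 ]
tray rim 533 ((0.49280720949172974, -0.29548269510269165), (0.13611115515232086, 0.3175477087497711), 84.47639465332031)
scene A 70 ((0.46767643094062805, 0.2665109634399414), (0.024057677015662193, 0.024431666359305382), 9.155964851379395) 0.1069 [0.4692 0.2678 0.108 ]
scene B 58 ((0.500419020652771, 0.11026804894208908), (0.025648579001426697, 0.02338157780468464), 11.553621292114258) 0.1066 [0.5014 0.1124 0.108 ]
tray rim 277 ((0.5006309747695923, -0.2715812921524048), (0.16791099309921265, 0.3164745271205902), 83.98292541503906)
```

View pics/v2.png

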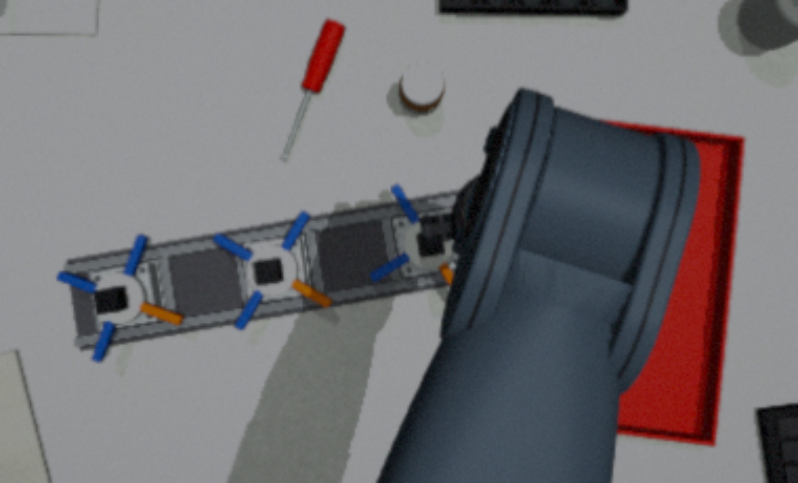

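The picture shows all units upright in their pockets, with the orange arms now at (160,313), (312,293) and (450,275). I'll grasp B.

```bash
python3 -m creep '[1.9,35,0,0,0, 1.9,35,0,0,0, 1.9,35,0,0,0, 1.9,35,0,0,0, 1.9,35,0,0,0, 1.9,35,0,0,0, 0,0,0,0,0, 0,0,0,0,0]' 50
python3 - <<'E'
from h import *
s=tool();im=cams.get_image('wrist');save('v3.png',im['pixels']);P=cloud(im,s)
d=P[...,:2]-U['B'];m=(np.hypot(d[...,0],d[...,1])<.03)&(P[...,2]>.098)&(P[...,2]<.118);q=P[m]
if m.sum(): print(m.sum(),cv2.minAreaRect(q[:,:2].astype(np.float32)),np.median(q[:,2]))
E
```

```text
clock: 8.2
ee_pos: [0.4982, 0.1068, 0.2042]
ee_rot: [[-0.979, -0.203, -0.003], [-0.203, 0.979, -0.001], [0.003, -0.0, -1.0]]
contact_force: [0.4, -0.2, 0.3]
opening: 0.0854
t 8.2 p [0.4982 0.1068 0.2042] jaw yaw 101.7 F [ 0.4 -0.2  0.3] op 0.085
A rack-frame TCP mm [   1.9 -156.7]
B rack-frame TCP mm [1.8 1.5]
C rack-frame TCP mm [  2.2 160.4]
1395 ((0.49699968099594116, 0.10732320696115494), (0.024500872939825058, 0.024023815989494324), 9.075390815734863) 0.10589605325710263
```

View pics/v3.png

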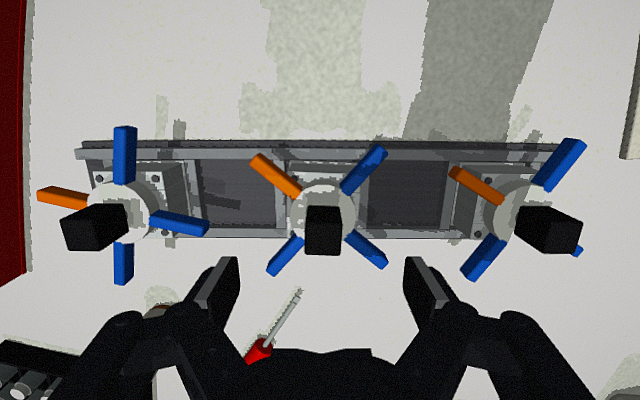

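The wrist view shows head B at (323,230), centred between the pads at (215,285) and (425,285). I'll descend and close.

```bash
python3 -m creep '[1,0,20,0,0, 0,0,20,0,0, 0,0,17,0,0, 0,0,0,0,255, 0,0,0,0,255, 0,0,0,0,255, 0,0,0,0,255, 0,0,0,0,255, 0,0,0,0,255, 0,0,0,0,255]' 60
```

```text
clock: 9.25
ee_pos: [0.4992, 0.1065, 0.1502]
ee_rot: [[-0.98, -0.201, 0.003], [-0.201, 0.98, 0.001], [-0.003, 0.0, -1.0]]
contact_force: [-0.7, 1.6, 5.3]
opening: 0.0225
```

```bash
python3 -m creep '[0,0,-6,0,255, 0,0,-12,0,255, 0,0,-20,0,255, 0,0,-25,0,255, 0,0,-25,0,255, 0,0,-25,0,255, 0,0,-20,0,255, 0,0,-8,0,255, 0,0,0,0,255]'
python3 - <<'E'
from h import *
tool()
im=cams.get_image('scene');save('v4.png',im['pixels'][60:360,150:560])
E
```

```text
clock: 10.15
ee_pos: [0.4985, 0.106, 0.2908]
ee_rot: [[-0.98, -0.201, 0.001], [-0.201, 0.98, -0.0], [-0.001, -0.0, -1.0]]
contact_force: [0.7, 0.4, -4.8]
opening: 0.0233
t 10.15 p [0.4985 0.106  0.2908] jaw yaw 101.6 F [ 0.7  0.4 -4.8] op 0.023
A rack-frame TCP mm [   2.1 -157.6]
B rack-frame TCP mm [1.9 0.7]
C rack-frame TCP mm [  2.3 159.5]
```

View pics/v4.png

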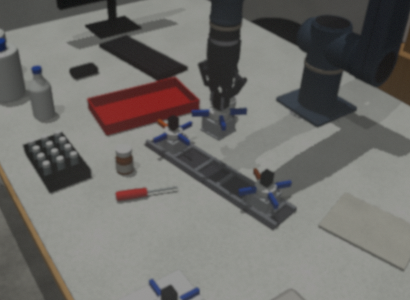

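Unit B hangs upright at (220,115) in the crop, clear of unit C at (172,125). I'll carry it over the tray.

```bash
python3 -m creep '[3.3,-15.1,0,0,255, 7.5,-34.6,0,0,255, 7.5,-34.6,0,0,255, 7.5,-34.6,0,0,255, 7.5,-34.6,0,0,255, 7.5,-34.6,0,0,255, 7.5,-34.6,0,0,255, 7.5,-34.6,0,0,255, 7.5,-34.6,0,0,255, 7.5,-34.6,0,0,255, 7.5,-34.6,0,0,255, 3.3,-15.1,0,0,255]'; python3 -m creep '[0,0,0,0,255, 0,0,0,0,255]'
python3 - <<'E'
from h import *
s=tool();im=cams.get_image('wrist');save('v5.png',im['pixels']);P=cloud(im,s)
C=cv2.cvtColor(im['pixels'],cv2.COLOR_RGB2HSV);red=((C[...,0]<6)|(C[...,0]>174))&(C[...,1]>150)&(P[...,2]<.06)&(P[...,1]<-.1)
q=P[red];print(np.percentile(q,[1,50,99],axis=0).round(3),cv2.minAreaRect(q[:,:2].astype(np.float32)))
E
```

```text
clock: 11.4
ee_pos: [0.4927, -0.2815, 0.2869]
ee_rot: [[-0.98, -0.198, -0.004], [-0.198, 0.98, 0.001], [0.004, 0.002, -1.0]]
contact_force: [-0.1, 0.7, -5.7]
opening: 0.023
clock: 11.6
ee_pos: [0.4933, -0.278, 0.2881]
ee_rot: [[-0.98, -0.2, -0.003], [-0.2, 0.98, 0.003], [0.002, 0.004, -1.0]]
contact_force: [0.2, 1.4, -6.3]
opening: 0.0232
t 11.6 p [ 0.4933 -0.278   0.2881] jaw yaw 101.6 F [ 0.2  1.4 -6.3] op 0.023
A rack-frame TCP mm [ -80.3 -532.7]
B rack-frame TCP mm [ -80.4 -374.5]
C rack-frame TCP mm [ -80.  -215.6]
[[ 0.334 -0.372  0.001]
 [ 0.415 -0.291  0.004]
 [ 0.645 -0.185  0.039]] ((0.5382364988327026, -0.4390685260295868), (0.4803388714790344, 0.4368012249469757), 84.37924194335938)
```

View pics/v5.png

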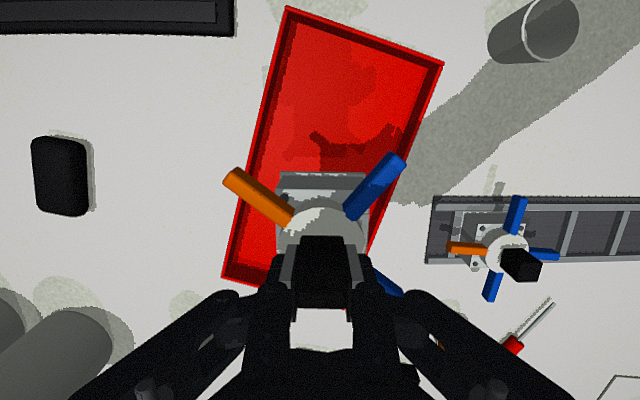

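The wrist view shows the unit upright between the pads and over the middle of the tray, whose extents centre on (0.49, -0.279). I'll lower it, with the last part slow.

```bash
python3 -m creep '[0,0,15,0,255, 0,0,25,0,255, 0,0,25,0,255, 0,0,25,0,255, 0,0,20,0,255, 0,0,12,0,255, 0,0,5,0,255, 0,0,3,0,255, 0,0,0,0,255]'; python3 -m creep '[0,0,2,0,255, 0,0,2,0,255, 0,0,2,0,255, 0,0,0,0,255]'
```

```text
clock: 12.55
ee_pos: [0.4943, -0.2787, 0.1607]
ee_rot: [[-0.98, -0.201, 0.001], [-0.201, 0.98, -0.001], [-0.001, -0.001, -1.0]]
contact_force: [0.3, -0.2, -5.9]
opening: 0.0226
clock: 12.95
ee_pos: [0.4938, -0.2787, 0.1537]
ee_rot: [[-0.98, -0.201, -0.0], [-0.201, 0.98, 0.0], [0.0, 0.0, -1.0]]
contact_force: [0.1, -0.4, -5.8]
opening: 0.0235
```

```bash
python3 -m creep '[0,0,1.5,0,255, 0,0,1.5,0,255, 0,0,1,0,255, 0,0,0,0,255]'
```

```text
clock: 13.35
ee_pos: [0.4938, -0.2786, 0.1496]
ee_rot: [[-0.98, -0.201, -0.0], [-0.201, 0.98, 0.0], [0.0, 0.0, -1.0]]
contact_force: [-0.5, 0.2, -6.0]
opening: 0.0231
```

```bash
python3 -m creep '[0,0,1,0,255, 0,0,1,0,255, 0,0,0,0,255]';python3 -m creep '[0,0,1,0,255, 0,0,0,0,255]'
```

```text
clock: 13.65
ee_pos: [0.4939, -0.2787, 0.1494]
ee_rot: [[-0.98, -0.201, 0.001], [-0.201, 0.98, -0.0], [-0.0, -0.0, -1.0]]
contact_force: [-3.2, 2.4, 2.6]
opening: 0.0232
clock: 13.85
ee_pos: [0.4939, -0.2787, 0.1493]
ee_rot: [[-0.98, -0.201, 0.001], [-0.201, 0.98, -0.001], [-0.001, -0.001, -1.0]]
contact_force: [-4.4, 3.5, 7.7]
opening: 0.0236
```

Seated: the vertical force changed from -6 N to +8 N. Now I'll release and rise.

```bash
python3 -m creep '[0,0,-2,0,255, 0,0,0,0,0, 0,0,0,0,0, 0,0,0,0,0, 0,0,0,0,0, 0,0,0,0,0, 0,0,0,0,0, 0,0,-15,0,0, 0,0,-35,0,0, 0,0,-45,0,0, 0,0,-45,0,0]';python3 -m creep '[45,0,0,0,0, 45,0,0,0,0, 45,0,0,0,0, 0,0,0,0,0]'
python3 - <<'E'
from h import *
tool()
T=np.array([.494,-.279]);a=np.radians(-6.1);tx=np.array([np.cos(a),np.sin(a)]);ty=np.array([-tx[1],tx[0]])
im=cams.get_image('top');P=cloud(im);print(angs(im))
m=(P[...,2]>.1)&(P[...,2]<.118)&(P[...,0]>.4)&(P[...,0]<.6)&(P[...,1]<.35)
n,l,st,c=cv2.connectedComponentsWithStats(m.astype(np.uint8))
for k in range(1,n):
    if 60<st[k,4]<300: q=P[l==k];h=np.median(q,0);print('head',h.round(4),(h[:2]-T)@tx,(h[:2]-T)@ty)
for nm in ['jar','driver']:
    for x in mark_of(nm,im)[:1]: print(nm,np.round(x['uv'],1),round(x['conf'],2))
A=cv2.resize(im['pixels'][120:350,150:530],None,fx=1.5,fy=1.5)
im=cams.get_image('scene');B=cv2.resize(im['pixels'][100:320,200:500],(570,240))
for nm in ['jar','driver']:
    for x in mark_of(nm,im)[:1]: print(nm,np.round(x['uv'],1),round(x['conf'],2))
save('v6.png',np.vstack([A,cv2.resize(im['pixels'][120:300,220:460],(570,250))]))
E
```

```text
clock: 14.95
ee_pos: [0.4935, -0.2785, 0.2911]
ee_rot: [[-0.98, -0.201, -0.0], [-0.201, 0.98, 0.0], [0.0, 0.0, -1.0]]
contact_force: [0.9, -0.3, 0.2]
opening: 0.0855
clock: 15.35
ee_pos: [0.3579, -0.3063, 0.2903]
ee_rot: [[-0.981, -0.196, -0.001], [-0.196, 0.981, -0.001], [0.002, -0.001, -1.0]]
contact_force: [0.1, -0.2, -0.5]
opening: 0.0853
t 15.35 p [ 0.3579 -0.3063  0.2903] jaw yaw 101.3 F [ 0.1 -0.2 -0.5] op 0.085
A rack-frame TCP mm [-218.6 -533.2]
B rack-frame TCP mm [-218.8 -375. ]
C rack-frame TCP mm [-218.4 -216.1]
{'A': (-120.4, 88), 'C': (-95.6, 75)}
head [ 0.5285 -0.0514  0.1074] 0.010137162777901632 0.23001556986945818
head [ 0.4917 -0.2786  0.1061] -0.00233159299540627 0.00016856014876983258
head [0.4643 0.2607 0.1071] -0.08690721259936031 0.5335117964283511
jar [346.6 164.2] 0.55
driver [298.1 163.5] 0.7
jar [275.1 230.8] 0.82
driver [300.2 255.1] 0.71
```

View pics/v6.png

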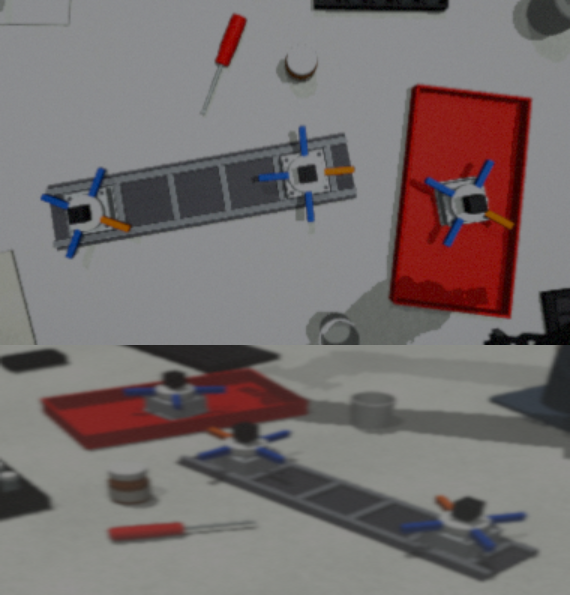

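The picture shows unit B upright in mid-tray at (470,204) and A and C in their pockets at (80,213) and (308,174). The jar at (300,62) and the driver at (225,60) are in place, and the gripper is clear.

```bash
python3 -c "
from h import *
print(ticket.close_job())"
```

```text
the job is handed in; nothing more can be done
None
```

I spun all three wheels; only the middle one (B) binds, so I stood that unit in the reject tray and handed the job in at about 15.5 s of the 72 s.

- **Wheel test:** B turned about 111° and stayed at -131° when the push ended. A and C kept turning after the finger left them: A went from 156° to 180° in 0.2 s and stopped at 240°, and C went from 169° to 194° in 0.2 s and stopped at 264°.
- **Final positions:** B's head is within about 3 mm of the tray's centre, standing upright on the floor. Heads A and C are within about 1 mm of where they first measured.
- **Bench and gripper:** The jar and driver look unmoved, the gripper is open and clear, and no high forces showed in the readings.
- **Disagreements:** The top and scene cameras differed by 5–8 mm on head positions. I used the top and wrist views, which agreed to about 1 mm. The network's jar and driver marks moved by 1–5 pixels between views, which I put down to network noise; I did not measure them more closely than that.
- **Not checked directly:** The small difference in wheel height between binding and free units is too fine for the cameras, so the sorting rests on the coast test alone.

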